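Reseat the vial in the photometer

TASK

The sample vial in the bench photometer was not pushed home before the lid was shut. Press the release tab in front of the lid so that the lid springs up, push the lid back until it stays fully open by itself, gently press the vial down in its well until it stops, then push the lid shut until it latches. Work by pressing and pushing only: do not pull the vial up, and leave the spare vial, the measuring cylinder and the jars standing where they are.

Things in the scene. Friction and masses are not known exactly. Their poses are not given: they have to be found in the camera images.
- photometer: Bench photometer, a white case 170 x 180 mm and 70 mm high, heavy and fixed to the bench. Origin: middle of its underside. Its x axis points from its front (which faces the robot) to its back, y to its left, z up. On its right half a slightly raised display and key console (y from -85 to -19 mm, top 80 to 97 mm above the bench); on its left half, centred at y = +36 mm, the grey sample lid with the release tab in front of it.
- tab_press (a point): Middle of the upper face of the grey release tab, a push key 22 mm long (along the case's x) and 26 mm wide whose top is 82 mm above the bench (12 mm above the deck). A thin steel latch hook stands 25 mm behind this point (it rocks 7 mm forward as the tab goes down); the closed lid's front wall is 37 mm behind it and its top 22 mm higher.
- tab (a joint): Downward travel of the release tab (m): 0 at rest, 0.006 fully pressed (a stop). It is pressed straight down against a spring, 2 N at first and 4.4 N at the stop; the latch lets go at about 0.003. It springs back when let go.
- lid (a joint): Angle of the lid about its hinge: 0 shut and latched, 1.75 rad fully open (a stop; the lid then leans backward and stays by its weight). When the latch lets go a spring lifts it to 0.70 rad in under a second and no farther; above 0.7 rad it is free and damped: let go below about 1.25 rad it sinks back to 0.7, above that it falls open. To shut it, it must be pressed down from 0.7 to 0 against the spring (a few N at its front) until the latch snaps, about 8 N.
- lid_hinge (a point): Middle of the lid's hinge axis, at the rear edge of the lid, 78 mm above the bench. The axis runs along the case's y (this frame's y axis); the frame turns with the lid, its x axis points from the lid's front to the hinge, its z axis out of the lid's outer face.
- lid_front (a point): Middle of the lower edge of the lid's front wall, moving with the lid (axes as lid_hinge). The lid is an opaque grey shell open below, 90 mm long from hinge to front, 88 mm wide, 32 mm high, walls 3 mm; this point is 90 mm in front of the hinge and 6 mm below it when shut.
- lid_top_front (a point): Point on the middle of the lid's outer (top) face, 12 mm from its front edge, moving with the lid (axes as lid_hinge): 78 mm from the hinge along the lid, 26 mm to the outer side. 104 mm above the bench when shut.
- vial (a joint): Height of the sample vial in its well (m): 0 fully home, negative while it sits high (-0.010 is 10 mm too high). It is held by spring clips and moves down at about 3 N, to a hard stop at 0; it stays where it is left.
- vial_top (a point): Top of the black cap of the sample vial, on its axis (vertical). Glass vial 23 mm in diameter, upright in a well in the deck under the lid, 51 mm in front of the lid's hinge. Fully home its top is 84 mm above the bench, 14 mm above the deck.
- spare_vial: Loose bystander: spare glass vial with black cap, 23 mm in diameter, 48 mm high, to the right of the photometer. Origin: centre of its underside.
- cylinder: Loose bystander: small measuring cylinder with a blue foot, 46 mm wide, 138 mm high, to the right of the photometer. Origin: centre of its underside.
- jar: Loose bystander: clear screw-cap jar, 55 mm in diameter, 123 mm high, to the left of the photometer. Origin: centre of its underside.
- amber_jar: Loose bystander: amber screw-cap jar, 55 mm in diameter, 123 mm high, to the right of the photometer. Origin: centre of its underside.

How it is judged:
By the outcome, as a careful person would: the job done as asked, in the order asked, and still so for the second after the job is handed in, with the robot touching nothing.
It also fails if it takes over 58 s, if anything falls off the work surface, if the arm or the gripper's body presses on something with over 40 N, if the wrist force passes 120 N, or if a joint passes its speed limit or range.

ROBOT

A 7-joint arm with a two-finger parallel gripper is mounted at the origin on a cart in front of the work surface, level with it; the furniture and walls round the work are solid. World frame = base frame: x ahead of the robot, y to its left, z up, the work surface at z = 0. Lengths are in m, angles in rad, forces in N, time in s.
With the tool pointing down it reaches from about 0.35 to 0.9 m from the base axis. Payload 8.1 kg.
Tool frame: the origin (TCP) lies on the centre line of the jaws, within the pads' length; the fingertips stand 19 mm ahead of it and the grasp point (between the pads) is the TCP; z points along the fingers, y is the direction in which the jaws open and shut (so a half turn about z gives the same grasp; the last joint's range is limited). The gripper opens to 92 mm and grips with 3 to 60 N. Pads are 19 mm wide; open, the fingers measure 130 mm over their backs; the gripper's body (75 mm by 190 mm) begins 47 mm behind the grasp point.
Start: joints at [-1.298, 0.434, 0.025, 1.573, -0.012, 1.134, -0.075], TCP at [0.229, 0.581, 0.214] pointing down, gripper open.
Joint ranges: [-2.62, 2.62], [-0.44, 2.09], [-1.27, 1.32], [0.08, 2.57], [-1.32, 4.46], [0.12, 2], [-2.74, 2.74]. Speed limits (rad/s): [2.22, 2.22, 3.01, 3.01, 3.14, 3.14, 3.14].

INTERFACE

Orientations are given as a rotation vector (axis times angle).
In Python, from cell import monitor, imaging, workorder, outline_of gives the robot as it stands.
- The arm moves only by the tool move_arm, never from a script. Its argument "series" is a list of rows, each a list of 6 numbers: the shift along the world's x, y, z in cm, then the turn, a rotation vector about the world's x, y, z in degrees. A call has 1 to 8 rows; each row shifts and turns the commanded pose from where the row before left it; what a row does not reach is not made up. A row lasts 1/10 s, in which the tool goes at most 50 mm and 8.59 degrees, less where a joint would pass 70% of its speed; a pose out of reach is approached as far as the arm can. A call with a gripper value outside its range is refused whole. "grip" is the opening, from 0 (shut) to 1 (fully open), set as the call begins (left out, the last holds). The fingers move at their own pace and stop on an object; "force" is the grip in N (left out, the last holds). Time passes only in rows, so rows that do not move let the fingers close. It gives the time, the measured TCP pose, the force and the opening at its end, in the units of the state.
- monitor.observe(): the state, without advancing time (a new reading comes with each control period).
- imaging.get_image(name): name is "side" or "top"; returns a dict with "color" (384x512x3 uint8, red, green, blue), "fx", "fy", "cx", "cy" (pixels), "dist_coeffs" ([k1, k2, p1, p2, k3] as OpenCV has them; the pictures are not rectified), "rvec" (rotation vector, rad) and "tvec" (3), from world to camera coordinates, as OpenCV has them. Camera axes: x right, y down, z forward; pixel columns grow to the right and rows downward; lengths in m; the calibration is good to about 2 mm. A picture is of the moment at which its call begins. There is no depth.
- workorder.sign_off(): hands the job in, once; it reports no verdict.
Trained networks look in the newest picture that a camera, given by its name, has taken for a name from the list of things; names that differ only in an ending like _2 or _b are one class to them, and where a whole thing is asked for, a point or a joint stands for the part that bears it (a point fixed in the world has none). Each returns a list of dicts, best first, with "p" (0 to 1); they miss things now and then, are a little off and sometimes report something else, mostly with a low value. They report only what shows in the picture. A call takes as long as a camera call.
- outline_of(camera, thing): "mask" (384x512 bool, what is visible of it) and "rect" ([left, top, width, height] in pixels, round what is visible of it).
The state is a dict: "clock": time; "joints": joint angles; "dq": joint speeds; "joint_efforts": joint torques, N m; "position": TCP position; "ee_rot": TCP orientation; "force": force on the tool from outside, world axes, zero at the start; "ft_torque": the same for the moment, N m; "width": opening from 0.0 (shut) to 1.0 (fully open).
Only numpy, scipy, OpenCV 4.12 (cv2) and the standard library are available. Lean on these libraries where they do the work, as an engineer would, in place of code of your own. Each camera call takes 0.05 s, during which the arm holds its last target. There are 200 camera calls.

## Working session

There is one attempt and no reset: what is moved stays moved. The work goes in short steps, Python scripts to look and compute and a tool call to move; the robot and the scene stay as the last step left them, time stands still between calls to the robot, and variables do not carry over. Pictures are saved under pics/ and viewed, about 8 in all and at most 12, crops included, and the job is handed in when it is done.

Besides the shell and the picture viewer there is one more tool, called after "Call:" as a command line: name --pt "numbers of a row" for each row, then --argument value for the rest. move_arm: Moves the arm, as the interface text tells. Its arguments: {"type":"object","properties":{"series":{"type":"array"},"grip":{"type":"number"},"force":{"type":"number"}},"required":["series"]}

```bash
mkdir -p pics; ls; cat > h.py <<'E'
import numpy as np, cv2
from cell import monitor, imaging, workorder, outline_of
def cal(im):
    K=np.array([[im['fx'],0,im['cx']],[0,im['fy'],im['cy']],[0,0,1.]]);return K,np.array(im['dist_coeffs'],float),np.array(im['rvec'],float),np.array(im['tvec'],float)
def ray(im,uv):
    K,d,r,t=cal(im);R=cv2.Rodrigues(r)[0]
    p=cv2.undistortPoints(np.array(uv,float).reshape(-1,1,2),K,d).reshape(-1,2)
    D=np.c_[p,np.ones(len(p))]@R;return -R.T@t,D
def atz(im,uv,z):
    c,D=ray(im,uv);return c+D*((z-c[2])/D[:,2])[:,None]
def proj(im,P):
    K,d,r,t=cal(im);return cv2.projectPoints(np.array(P,float).reshape(-1,1,3),r,t,K,d)[0].reshape(-1,2)
def save(im,n,pts=None,sc=1,crop=None):
    a=im['color'][:,:,::-1].copy()
    if crop: x,y,w,h=crop; a=a[y:y+h,x:x+w]
    else: x=y=0
    a=cv2.resize(a,None,fx=sc,fy=sc,interpolation=cv2.INTER_CUBIC)
    if pts is not None:
        for u,v in pts: cv2.circle(a,(int((u-x+.5)*sc),int((v-y+.5)*sc)),3,(0,0,255),-1)
    cv2.imwrite('pics/'+n,a)
E
python3 - <<'E'
from h import *
s=monitor.observe();print(s)
for c in ('top','side'):
    im=imaging.get_image(c);save(im,c+'0.png',sc=1.5)
    cc,_=ray(im,[[256,192]]);print(c,cc,im['fx'])
    for n in ['photometer','tab_press','lid','lid_front','vial','spare_vial','cylinder','jar','amber_jar']:
        for o in outline_of(c,n)[:2]:
            m=o['mask'];ys,xs=np.nonzero(m);print(n,round(o['p'],2),o['rect'],xs.mean().round(1),ys.mean().round(1))
E
```

```text
pics
{'clock': 0.0, 'joints': array([-1.29762855,  0.43519759,  0.02497167,  1.57412698, -0.01160377,
        1.13396669, -0.07507009]), 'dq': array([-1.87299566e-03,  4.95288155e-04,  3.89272663e-04,  3.67302063e-04,
        2.16813674e-03, -9.24357135e-04, -4.48411503e-05]), 'joint_efforts': array([ 1.00992831e-03, -6.67836714e+01,  9.85711589e-01, -3.14462328e+01,
       -6.05970528e-02,  4.29360266e-02,  1.84651581e-04]), 'position': array([0.22922347, 0.5808708 , 0.21294918]), 'ee_rot': array([-5.86821703e-01, -3.08614118e+00,  2.42809247e-03]), 'force': array([0.35140888, 0.7218379 , 0.23049307]), 'ft_torque': array([-0.02617691,  0.03020275, -0.04669429]), 'width': 0.9980619656771529}
top [ 0.4653829  -0.20599428  1.51208998] 500.1309520072142
photometer 0.57 [214.4, 161.8, 70.0, 66.8] 249.8 195.0
tab_press 0.52 [356.0, 184.6, 25.2, 18.7] 366.9 192.0
tab_press 0.4 [230.9, 208.5, 8.8, 9.5] 234.3 214.9
lid 0.95 [223.3, 166.8, 32.7, 38.1] 237.8 186.1
lid_front 0.93 [221.0, 169.4, 35.5, 32.7] 237.9 186.2
cylinder 0.66 [295.3, 172.9, 23.3, 14.7] 305.9 180.4
cylinder 0.55 [228.6, 210.2, 10.3, 9.4] 234.5 214.4
jar 0.67 [159.5, 214.2, 23.2, 20.0] 171.3 221.9
amber_jar 0.66 [355.0, 181.8, 28.0, 20.3] 366.8 192.1
side [ 0.12824789 -1.19479646  0.59246932] 381.25134711639834
photometer 0.81 [221.0, 167.5, 59.8, 53.1] 251.4 195.3
lid 0.7 [238.4, 164.9, 33.7, 23.3] 252.9 176.5
lid_front 0.7 [221.5, 169.3, 60.7, 52.6] 251.1 195.5
lid_front 0.65 [239.6, 169.2, 32.0, 18.9] 253.6 176.7
spare_vial 0.69 [252.7, 215.4, 12.6, 18.1] 259.1 222.9
jar 0.62 [200.5, 148.8, 16.3, 33.1] 209.2 168.8
amber_jar 0.75 [293.3, 221.5, 17.9, 51.4] 300.7 247.6
```

```bash
python3 - <<'E'
from h import *
a=imaging.get_image('top');b=imaging.get_image('side')
A=cv2.resize(a['color'][140:250,150:390,::-1],None,fx=3.3,fy=3.3,interpolation=cv2.INTER_CUBIC)
B=cv2.resize(b['color'][140:290,180:330,::-1],None,fx=4,fy=4,interpolation=cv2.INTER_CUBIC)
cv2.imwrite('pics/topc.png',A);cv2.imwrite('pics/sidec.png',B)
print(atz(a,[[237.8,186.1]],.104),atz(a,[[234.4,214.7]],.082))
E
```

```text
[[ 0.54937729 -0.12814837  0.104     ]] [[ 0.46912867 -0.11538024  0.082     ]]
```

View pics/top0.png

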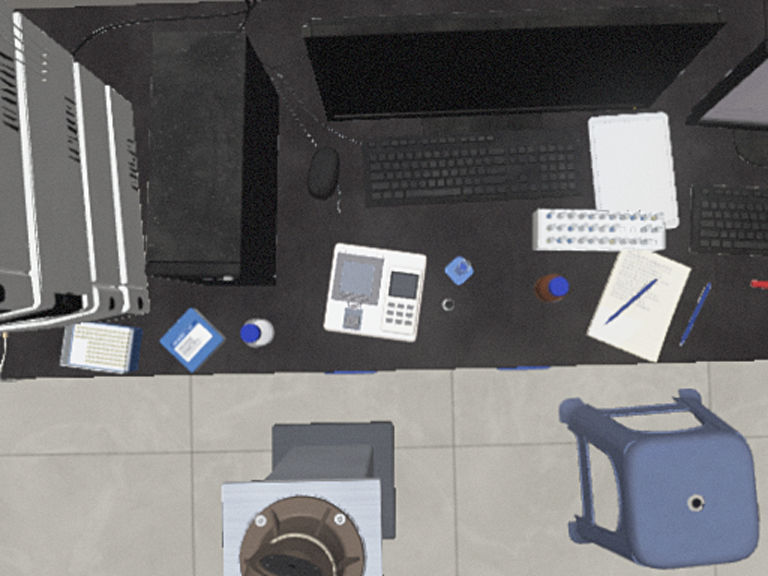

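View pics/topc.png

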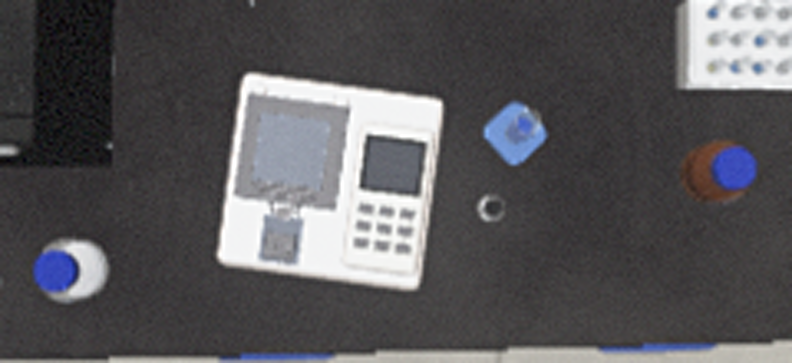

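View pics/sidec.png

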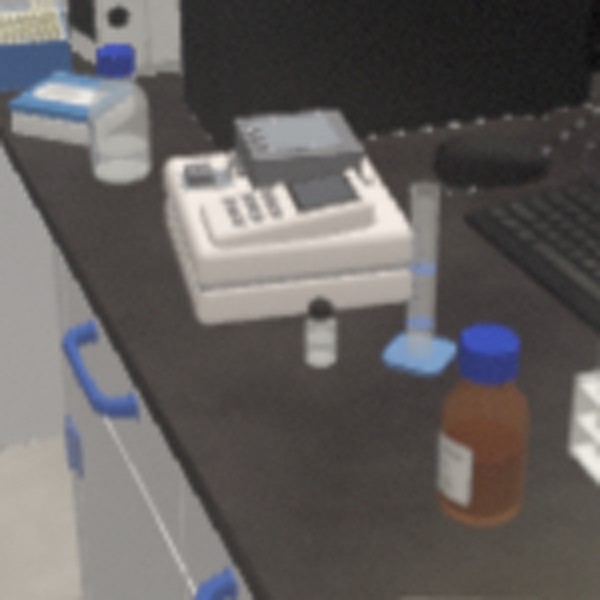

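Top view: photometer with tab near px (234,215) and lid near (238,186). The jar is to its left; the cylinder, spare vial and amber jar are to its right. The side view agrees. Next I fit the case pose.

```bash
cat >> h.py <<'E'
def W(pose,P):  # case frame -> world
    x,y,a=pose;P=np.atleast_2d(P).astype(float);c,s=np.cos(a),np.sin(a)
    return np.c_[x+c*P[:,0]-s*P[:,1],y+s*P[:,0]+c*P[:,1],P[:,2]]
E
python3 - <<'E'
from h import *
from scipy.optimize import minimize
a=imaging.get_image('top');b=imaging.get_image('side')
box=np.array([[x,y,z] for x in(-.085,.085) for y in(-.09,.09) for z in(.0,.07)])
S=8
tg=[]
for im,(x0,y0,x1,y1) in ((a,(205,150,295,240)),(b,(210,150,300,230))):
    c=im['color'][y0:y1,x0:x1].astype(int);m=(c.min(2)>150).astype(np.uint8)
    m=cv2.resize(m*255,None,fx=S,fy=S,interpolation=cv2.INTER_LINEAR)>127
    n,l,st,_=cv2.connectedComponentsWithStats(m.astype(np.uint8));k=1+st[1:,4].argmax()
    h=cv2.convexHull(np.argwhere(l==k)[:,::-1].astype(np.int32));t=np.zeros(m.shape,np.uint8);cv2.fillConvexPoly(t,h,1)
    print(st[k]); tg.append((im,x0,y0,t))
def cost(p,ts):
    r=0
    for im,x0,y0,t in ts:
        q=(proj(im,W(p,box))-[x0-.5,y0-.5])*S-.5
        m=np.zeros_like(t);cv2.fillConvexPoly(m,cv2.convexHull((q*16).astype(np.int32)),1,shift=4);r+=(m!=t).sum()/S/S
    return r
for ts in (tg[:1],tg):
    r=minimize(cost,[.53,-.16,-.135],args=(ts,),method='Nelder-Mead',options=dict(initial_simplex=[[.53,-.16,-.135],[.54,-.16,-.135],[.53,-.15,-.135],[.53,-.16,-.1]]))
    print(r.x,r.fun)
p=r.x
mid=atz(a,[[237.8,186.1]],.104)[0];tb=atz(a,[[234.4,214.7]],.082)[0]
c,s=np.cos(p[2]),np.sin(p[2])
for n,q in(('lidc',mid),('tab',tb)):
    d=q[:2]-p[:2];print(n,c*d[0]+s*d[1],-s*d[0]+c*d[1])
print(atz(a,[[150,80],[300,80]],.0))
print('dims swapped?',cost(p,tg))
E
```

```text
[    88     96    544    528 164728]
[   96   224   496   264 78400]
[ 0.52651929 -0.16023295 -0.1578948 ] 59.203125
[ 0.52681522 -0.16006495 -0.16311784] 925.03125
lidc 0.017079468497676664 0.03515688461956964
tab -0.0641773954021535 0.034723516705251145
[[ 0.88971596  0.1410343   0.        ]
 [ 0.87715603 -0.32048692  0.        ]]
dims swapped? 925.03125
```

Call:
move_arm --pt "1.5 -4.4 0 0 0 1.6" --pt "1.5 -4.4 0 0 0 1.6" --pt "1.5 -4.4 0 0 0 1.6" --pt "1.5 -4.4 0 0 0 1.6" --pt "1.5 -4.4 0 0 0 1.6" --pt "1.5 -4.4 0 0 0 1.6" --pt "1.5 -4.4 0 0 0 1.6" --pt "1.5 -4.4 0 0 0 1.3" --grip 0 --force 20

```text
clock: 2.0
position: [0.3498, 0.2276, 0.214]
ee_rot: [0.246, 3.131, 0.001]
force: [1.1, -0.5, 0.8]
width: 0.353
```

Call:
move_arm --pt "1.5 -4.4 0 0 0 0" --pt "1.5 -4.4 0 0 0 0" --pt "1.5 -4.4 0 0 0 0" --pt "1.5 -4.4 0 0 0 0" --pt "1.5 -4.4 0 0 0 0" --pt "1.5 -4.4 0 0 0 0" --pt "1.5 -4.4 0 0 0 0" --pt "0 0 0 0 0 0"

```text
clock: 2.8
position: [0.4557, -0.085, 0.2143]
ee_rot: [0.26, 3.128, -0.004]
force: [-0.8, 0.9, -0.1]
width: 0.002
```

Call:
move_arm --pt "1.1 -3.0 -1.0 0 0 0.5" --pt "0 0 -4 0 0 0" --pt "0 0 -3.4 0 0 0" --pt "0 0 0 0 0 0" --pt "0 0 0 0 0 0"

```text
clock: 3.3
position: [0.4653, -0.1085, 0.1302]
ee_rot: [-0.234, -3.132, 0.0]
force: [0.2, 0.2, -0.0]
width: 0.003
```

```bash
python3 - <<'E'
from h import *
s=monitor.observe();print(s['clock'],s['position'],s['force'])
a=imaging.get_image('top');b=imaging.get_image('side')
p=[.5265,-.1602,-.158]
P=np.r_[W(p,[[-.0645,.036,.082]]),s['position'][None]-[0,0,.019]]
A=cv2.resize(a['color'][140:250,190:310,::-1],None,fx=4,fy=4,interpolation=cv2.INTER_CUBIC)
save(b,'s1.png',proj(b,P),6,(210,130,90,90));print(proj(b,P))
E
```

```text
3.3 [ 0.46527545 -0.1085039   0.13020245] [ 0.17559219  0.17437486 -0.00230964]
[[229.41475202 181.31494655]
 [227.59671655 172.50939759]]
```

View pics/s1.png

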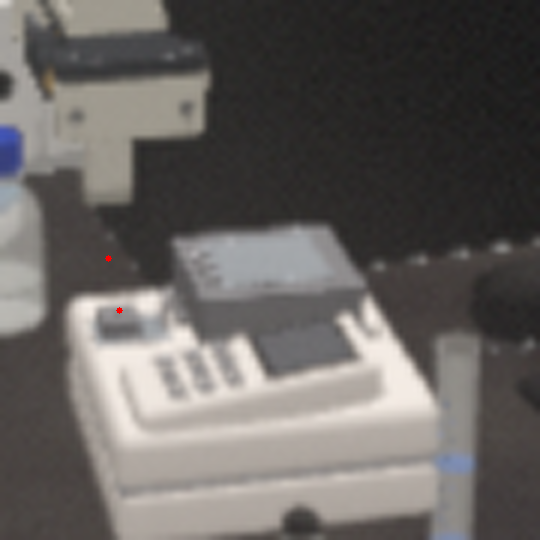

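Side view: the tab dot sits on the tab, but the fingertip shows at crop (108,203), about 9 px above where I projected it. I'll check the projection against known case corners before pressing.

```bash
python3 - <<'E'
from h import *
s=monitor.observe();print(s['clock'],s['position'])
a=imaging.get_image('top');b=imaging.get_image('side')
p=[.5265,-.1602,-.158]
print(proj(b,W(p,[[-.085,-.09,.07],[.085,-.09,.07],[-.085,.09,.07]])),'seen 230.8,205.8 283,198.3 222.5,180')
P=s['position'][None]+np.array([[0,0,-.019],[0,0,0.0],[0,0,.02],[0,0,.047],[0,0,.1]])
save(b,'s2.png',proj(b,P),5,(210,130,100,90)); 
i=cv2.imread('pics/s2.png')
save(a,'t2.png',proj(a,P[[0,3]]),5,(200,150,100,90))
cv2.imwrite('pics/st2.png',cv2.resize(np.vstack([i,cv2.imread('pics/t2.png')]),None,fx=.65,fy=.65))
for c in('top','side'): print(c,{k:v for k,v in (a if c=='top' else b).items() if k!='color'})
E
```

```text
3.4 [ 0.46659139 -0.10858685  0.13140837]
[[229.56863376 202.73174395]
 [284.63145721 196.88817246]
 [220.94934387 178.70346519]] seen 230.8,205.8 283,198.3 222.5,180
top {'fx': 500.1309520072142, 'fy': 500.1309520072142, 'cx': 266.38437344925086, 'cy': 188.17434220433702, 'dist_coeffs': array([-0.05151866,  0.        ,  0.        ,  0.        ,  0.        ]), 'rvec': array([ 2.16653462, -2.2223198 ,  0.0605468 ]), 'tvec': array([-0.19481034,  0.55141364,  1.48439312])}
side {'fx': 381.25134711639834, 'fy': 381.25134711639834, 'cx': 259.3128978568301, 'cy': 192.28801836819832, 'dist_coeffs': array([-0.06751621,  0.        ,  0.        ,  0.        ,  0.        ]), 'rvec': array([ 1.99477866, -0.39309553,  0.24807099]), 'tvec': array([-0.57407732,  0.06901011,  1.20858547])}
```

View pics/st2.png

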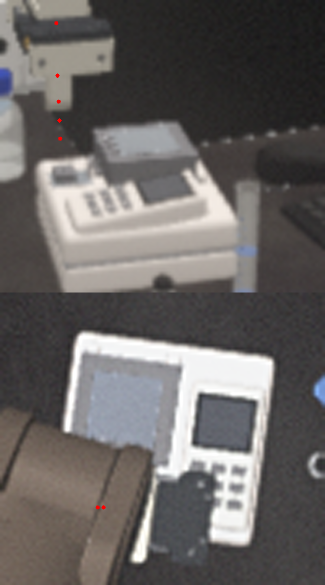

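The gripper body lines up with its projection, but the visible finger ends about 30 mm short. The pads may be black against the dark background, so I'll compare this frame with the first one.

```bash
python3 - <<'E'
from h import *
b=imaging.get_image('side')
o=cv2.imread('pics/sidec.png')
n=cv2.resize(b['color'][140:290,180:330,::-1],None,fx=4,fy=4,interpolation=cv2.INTER_CUBIC)
d=cv2.GaussianBlur(n,(9,9),2).astype(int)-cv2.GaussianBlur(o,(9,9),2)
d=d.mean(2)[2::4,2::4].astype(int)  # row=140+i,col=180+j
print('cols',list(range(218,246,2)))
for v in range(150,184): print(v,d[v-140,38:66:2])
E
```

```text
cols [218, 220, 222, 224, 226, 228, 230, 232, 234, 236, 238, 240, 242, 244]
150 [ -9 -15 -33  10 103 107 107 109 107 106 105 102 102  50]
151 [ -9 -14 -17  14 101 108 108 107 104 100  95  86  76  34]
152 [ -8 -11 -12  17  98 106 103  85  77  70  58  42  23   8]
153 [ -2  -5  -9  11  97 104  99  41  23  21  15   8   1   1]
154 [  0   0  -2  11  97 104 101  23   2   0   3   0   0   0]
155 [  0  -1   0  16  95 103 101  22  -1   0   2   0   1   1]
156 [  0  -1   0  16  94 104 102  24   0   0   0   0   0   2]
157 [  0   0   2  24  94 103 101  24   1   1   3  -1   0   0]
158 [  0   0   6  48  96 103 101  23   1   1   2   0   0   0]
159 [  0   0   5  59  98 102 101  23   0   1   1   1   0   2]
160 [ 1  0  4 56 96 98 96 21  0  0  1  1  0  0]
161 [-1  1  3 50 88 87 84 16  0  0  1  1  0  0]
162 [-1  0  3 42 72 74 71 11 -1 -1  1  1  0  1]
163 [ 0  0  1 29 50 51 47  5  2  1  1  1 -1  0]
164 [ 0  0  0  9 13 14 14  2  2  2  0  1  0  0]
165 [ 1  0  0  1 -1  0  2  1  1  1  0  0  2  0]
166 [ 1 -1  0  0 -1  0  1  2 -1  0  0  3  0  0]
167 [ 0 -1  0  0  0 -1  0  0  1  3  0  1  0  0]
168 [ 0  0  0 -1 -1  0  0  0  0  0  0 -1  0  0]
169 [ 0  0  0  1  0  0  0  0  0  0  1 -1  0  0]
170 [-1  0  0  0  0  0  0  0  0  0  1  0  0  0]
171 [0 0 0 0 0 0 0 0 1 0 0 0 0 0]
172 [ 0  0  0  0  0 -1 -1  1  0  2  1  7  0  1]
173 [ 0  0  0  0  0  0 -1  1  0  2  2 14  0  0]
174 [0 1 1 0 0 1 0 0 1 1 0 3 0 0]
175 [-1  1  2  0 -1  1  0  0  1 -1  0  0  0  0]
176 [ 0  0  1 -1 -2  1  0  1  1  0  1  1  0  0]
177 [0 0 0 0 0 0 0 0 0 1 0 1 0 0]
178 [1 0 0 0 1 0 0 0 0 0 0 0 1 0]
179 [1 0 0 0 0 0 0 0 0 0 0 0 0 0]
180 [0 0 0 0 0 0 0 0 0 0 0 0 0 1]
181 [0 0 0 0 0 0 0 0 0 0 0 0 0 0]
182 [ 2  0  0  0  0  0  0  0  1  0  0  0 -1 -2]
183 [ 0  0  0  0  0  0  0  0  1  0  0  0  0 -1]
```

```bash
python3 - <<'E'
from h import *
s=monitor.observe();b=imaging.get_image('side');a=imaging.get_image('top');t=s['position'];print(t,s['width'])
u=np.array([.158,.9875,0]);v=np.array([.9875,-.158,0])
for z in(-.019,.01,.02,.047,.075): print(z,'c',proj(b,t+[0,0,z]).round(1),'near end',proj(b,[t-.095*u+[0,0,z],t-.095*u+.0375*v+[0,0,z],t-.095*u-.0375*v+[0,0,z]]).round(1).tolist())
print('top',proj(a,[t-.095*u+[0,0,.05],t-.095*u+[0,0,.1]]))
c,D=ray(b,[[228,163.5]]);k=(t[1]-c[1])/D[0,1];print('tip if y ok',c+D[0]*k)
i=b['color'][110:175,205:255]; cv2.imwrite('pics/g.png',cv2.resize(i[:,:,::-1],None,fx=9,fy=9,interpolation=cv2.INTER_CUBIC))
E
```

```text
[ 0.46644149 -0.10852375  0.1311669 ] 0.0044510406893888054
-0.019 c [[227.9 172.2]] near end [[232.9, 184.2], [245.1, 183.0], [220.5, 185.4]]
0.01 c [[227.6 163.8]] near end [[232.6, 175.3], [245.0, 174.2], [220.1, 176.5]]
0.02 c [[227.5 160.9]] near end [[232.5, 172.2], [244.9, 171.1], [219.9, 173.4]]
0.047 c [[227.2 152.9]] near end [[232.3, 163.8], [244.8, 162.7], [219.6, 164.8]]
0.075 c [[226.9 144.4]] near end [[232.0, 154.8], [244.7, 153.8], [219.1, 155.8]]
top [[264.90356953 220.50194379]
 [264.85501635 220.70859207]]
tip if y ok [ 0.46772436 -0.10852375  0.14204602]
```

View pics/g.png

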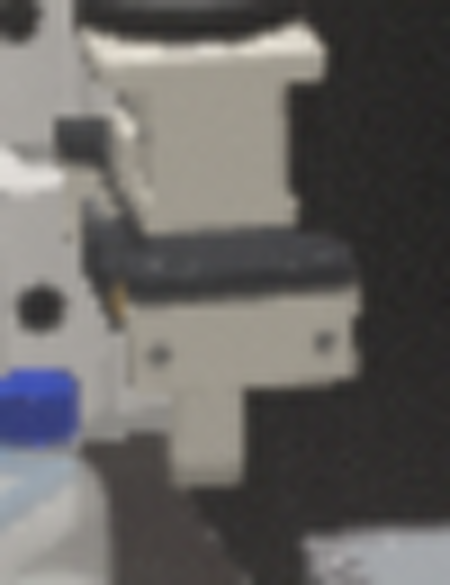

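The whole gripper, body and finger, appears about 30 mm higher than its reported pose, while x and y agree. I'll let touch settle the height with a guarded descent.

Call:
move_arm --pt "0 -0.6 0 0 0 0" --pt "0 0 -1.0 0 0 0" --pt "0 0 -1.0 0 0 0" --pt "0 0 -0.6 0 0 0" --pt "0 0 0 0 0 0"

```text
clock: 4.15
position: [0.4644, -0.1144, 0.1024]
ee_rot: [-0.234, -3.13, 0.0]
force: [-0.9, 0.7, -0.4]
width: 0.007
```

Call:
move_arm --pt "0 0 -0.3 0 0 0" --pt "0 0 -0.3 0 0 0" --pt "0 0 0 0 0 0"

```text
clock: 4.45
position: [0.4653, -0.1146, 0.0975]
ee_rot: [-0.234, -3.133, -0.0]
force: [0.0, -0.5, -0.0]
width: 0.006
```

```bash
cat >> h.py <<'E'
def tiprow(b,c0=225,c1=231,r0=120,r1=185):
    g=b['color'].astype(int).mean(2); return [(r,int(g[r,c0:c1].mean())) for r in range(r0,r1)]
E
python3 - <<'E'
from h import *
b=imaging.get_image('side');t=monitor.observe()['position'];print(t,proj(b,t-[0,0,.019]))
print(tiprow(b,r0=155,r1=190))
i=cv2.resize(b['color'][110:210,200:300,::-1],None,fx=6,fy=6,interpolation=cv2.INTER_CUBIC);cv2.imwrite('pics/s3.png',i)
E
```

```text
[ 0.46539186 -0.11459286  0.09767565] [[228.55678423 182.40558835]]
[(155, 110), (156, 148), (157, 151), (158, 152), (159, 152), (160, 151), (161, 151), (162, 152), (163, 151), (164, 149), (165, 144), (166, 146), (167, 147), (168, 147), (169, 148), (170, 148), (171, 144), (172, 133), (173, 119), (174, 97), (175, 71), (176, 68), (177, 69), (178, 94), (179, 164), (180, 208), (181, 169), (182, 153), (183, 141), (184, 120), (185, 123), (186, 146), (187, 196), (188, 225), (189, 229)]
```

View pics/s3.png

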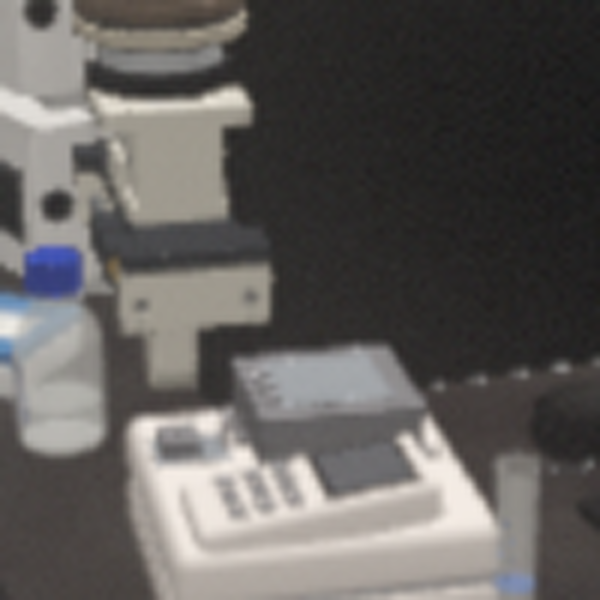

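Tip shows at row ~174 and the tab at ~183, so the finger really is about 30 mm above it. I'll continue the guarded descent.

Call:
move_arm --pt "0.1 0 -0.8 0 0 0" --pt "0 0 -0.8 0 0 0" --pt "0 0 -0.5 0 0 0" --pt "0 0 0 0 0 0"

```text
clock: 4.9
position: [0.4657, -0.1145, 0.0758]
ee_rot: [-0.234, -3.131, 0.0]
force: [0.7, 0.1, 0.1]
width: 0.007
```

Call:
move_arm --pt "0 0 -0.3 0 0 0" --pt "0 0 -0.2 0 0 0" --pt "0 0 0 0 0 0"

```text
clock: 5.2
position: [0.4663, -0.1146, 0.0716]
ee_rot: [-0.234, -3.133, -0.0]
force: [-0.1, 0.6, 0.7]
width: 0.0
```

Call:
move_arm --pt "0 0 -0.2 0 0 0" --pt "0 0 -0.2 0 0 0" --pt "0 0 0 0 0 0"

```text
clock: 5.5
position: [0.4666, -0.1147, 0.0677]
ee_rot: [0.234, 3.132, -0.0]
force: [0.5, 0.1, 1.9]
width: 0.006
```

```bash
python3 - <<'E'
from h import *
b=imaging.get_image('side')
print([monitor.observe()['force'].round(2).tolist() for _ in range(3)],tiprow(b,r0=170,r1=190))
for n in('lid','tab_press'):
  for o in outline_of('side',n)[:2]: print(n,o['p'],o['rect'])
E
```

```text
[[-0.47, 0.21, 1.79], [-0.47, 0.21, 1.79], [-0.47, 0.21, 1.79]] [(170, 148), (171, 150), (172, 152), (173, 150), (174, 147), (175, 144), (176, 144), (177, 142), (178, 141), (179, 145), (180, 152), (181, 144), (182, 146), (183, 145), (184, 131), (185, 124), (186, 147), (187, 196), (188, 225), (189, 229)]
lid 0.69 [238.7, 167.9, 31.8, 16.4]
```

Call:
move_arm --pt "0 0 -0.2 0 0 0" --pt "0 0 -0.2 0 0 0" --pt "0 0 -0.1 0 0 0" --pt "0 0 0 0 0 0"

```text
clock: 6.05
position: [0.4667, -0.1146, 0.0632]
ee_rot: [0.234, 3.132, 0.001]
force: [-2.4, 0.1, 12.1]
width: 0.006
```

```bash
python3 - <<'E'
from h import *
b=imaging.get_image('side')
s=monitor.observe();print(s['position'],s['force'])
for o in outline_of('side','lid')[:2]: print(o['p'],o['rect'])
E
```

```text
[ 0.46666888 -0.11462282  0.0632391 ] [-2.12309551  0.94788913 11.92787749]
0.96 [243.1, 160.4, 32.5, 22.8]
```

Call:
move_arm --pt "0 0 0.5 0 0 0" --pt "-0.5 0 1.5 0 0 0" --pt "-1.0 0.2 1.5 0 0 0" --pt "-1 0.2 1.5 0 0 0" --pt "0 0 0 0 0 0" --pt "0 0 0 0 0 0"

```text
clock: 6.75
position: [0.4416, -0.1104, 0.1127]
ee_rot: [0.233, 3.132, 0.0]
force: [-0.1, 1.2, -0.1]
width: 0.006
```

```bash
cat >> h.py <<'E'
POSE=[.5265,-.1602,-.158]; HX,HY,HZ=.0625,.036,.078
def lidP(th,L,h,y=0): # world point on lid
    c,s=np.cos(th),np.sin(th);return W(POSE,[[HX-L*c+h*s,HY+y,HZ+L*s+h*c]])[0]
def lidhull(im,th):
    return proj(im,[lidP(th,L,h,y) for L in(0,.09) for h in(-.006,.026) for y in(-.044,.044)])
def lidfit(im,m):
    best=[]
    for th in np.arange(0,1.8,.05):
        t=np.zeros(m.shape,np.uint8);cv2.fillConvexPoly(t,cv2.convexHull(lidhull(im,th).round().astype(np.int32)),1)
        best.append(((t&m).sum()/(t|m).sum(),round(th,2)))
    return sorted(best)[::-1][:3]
E
python3 - <<'E'
from h import *
s=monitor.observe();print(s['position'],s['force'])
b=imaging.get_image('side')
for o in outline_of('side','lid')[:1]: print(o['p'],o['rect'],lidfit(b,o['mask'].astype(np.uint8)))
h=lidhull(b,.7);print(h.min(0),h.max(0)-h.min(0))
E
```

```text
[ 0.44162501 -0.11040339  0.11266035] [-0.07941632  1.20387361 -0.11618765]
0.77 [244.2, 156.2, 30.0, 29.8] [(np.float64(0.8671875), np.float64(0.75)), (np.float64(0.8539325842696629), np.float64(0.65)), (np.float64(0.8523364485981308), np.float64(0.7))]
[242.96229244 153.4972696 ] [32.84949535 32.15655899]
```

Latch released and the lid is up at about 0.7 rad. True tip height is TCP z + 0.013. Next I push the lid back along its arc.

Call:
move_arm --pt "3.0 -0.5 -0.5 0 0 0" --pt "2.5 -0.4 -0.5 0 0 0" --pt "1.1 -0.2 0 0 0 0" --pt "0 0 0 0 0 0"

```text
clock: 7.25
position: [0.5081, -0.1219, 0.1019]
ee_rot: [-0.234, -3.132, 0.001]
force: [0.0, -1.1, -0.4]
width: 0.008
```

Call:
move_arm --pt "0.6 -0.1 0.6 0 0 0" --pt "0.6 -0.1 0.7 0 0 0" --pt "0.7 -0.1 0.6 0 0 0" --pt "0.7 -0.1 0.5 0 0 0" --pt "0.8 -0.1 0.4 0 0 0" --pt "0.8 -0.2 0.3 0 0 0" --pt "0 0 0 0 0 0"

```text
clock: 7.95
position: [0.5511, -0.1289, 0.1343]
ee_rot: [0.233, 3.131, -0.001]
force: [1.1, -0.6, -0.6]
width: 0.004
```

```bash
python3 - <<'E'
from h import *
s=monitor.observe();print(s['position'],s['force'])
b=imaging.get_image('side')
for o in outline_of('side','lid')[:1]: print(o['p'],o['rect'],lidfit(b,o['mask'].astype(np.uint8)))
save(b,'s4.png',None,6,(200,110,100,100))
E
```

```text
[ 0.55112724 -0.12885913  0.13425188] [ 1.13603339 -0.61744281 -0.64839365]
0.68 [261.2, 149.7, 13.7, 35.8] [(np.float64(0.7125), np.float64(1.3)), (np.float64(0.6954732510288066), np.float64(1.25)), (np.float64(0.6745562130177515), np.float64(1.35))]
```

View pics/s4.png

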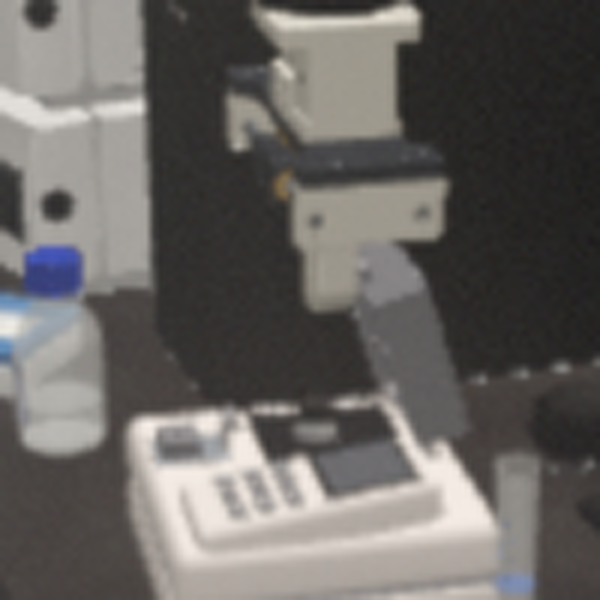

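The finger is pushing the lid's front edge, with the lid at about 1.3 rad. The dark well plate with the vial shows at crop (315,430). I'll push further.

Call:
move_arm --pt "0.8 -0.1 0.2 0 0 0" --pt "0.8 -0.1 0.2 0 0 0" --pt "0.8 -0.1 0.1 0 0 0" --pt "0.5 -0.1 0 0 0 0" --pt "0 0 0 0 0 0" --pt "-1.5 0.2 0 0 0 0" --pt "-2.5 0.4 1.0 0 0 0" --pt "-2.5 0.4 0 0 0 0"

```text
clock: 8.85
position: [0.513, -0.1228, 0.1493]
ee_rot: [0.234, 3.132, -0.0]
force: [-0.3, -0.1, 0.2]
width: 0.006
```

Call:
move_arm --pt "-4 0.6 0 0 0 0" --pt "-4 0.6 0 0 0 0" --pt "0 0 0 0 0 0"

```text
clock: 9.15
position: [0.4273, -0.1099, 0.148]
ee_rot: [-0.235, -3.128, -0.003]
force: [0.3, 0.5, 1.1]
width: 0.003
```

```bash
python3 - <<'E'
from h import *
s=monitor.observe();print(s['position'],s['force'])
b=imaging.get_image('side');a=imaging.get_image('top')
for c,im in(('side',b),('top',a)):
  for o in outline_of(c,'lid')[:1]: print(c,o['p'],o['rect'],lidfit(im,o['mask'].astype(np.uint8)))
  for o in outline_of(c,'vial')[:2]: ys,xs=np.nonzero(o['mask']);print('vial',o['p'],o['rect'],xs.mean(),ys.mean())
vt=W(POSE,[[HX-.051,.036,z] for z in(.07,.084,.094)]);print(vt,proj(b,vt),proj(a,vt))
i=cv2.resize(b['color'][150:200,225:285,::-1],None,fx=9,fy=9,interpolation=cv2.INTER_CUBIC)
cv2.imwrite('pics/s5.png',i)
E
```

```text
[ 0.42732349 -0.1098543   0.14797719] [0.25914774 0.48776912 1.05084466]
side 0.97 [261.5, 148.7, 22.3, 38.6] [(np.float64(0.898876404494382), np.float64(1.75)), (np.float64(0.8607594936708861), np.float64(1.7)), (np.float64(0.7813953488372093), np.float64(1.65))]
vial 0.51 [248.0, 176.6, 7.8, 8.1] 252.39473684210526 179.6578947368421
top 0.95 [222.9, 151.8, 36.1, 22.6] [(np.float64(0.7372881355932204), np.float64(1.75)), (np.float64(0.6944444444444444), np.float64(1.7)), (np.float64(0.6392496392496393), np.float64(1.65))]
vial 0.72 [157.9, 214.0, 25.5, 18.4] 171.01483679525222 221.76557863501483
vial 0.57 [234.5, 184.5, 9.2, 9.4] 238.0 188.08695652173913
[[ 0.54352112 -0.12645787  0.07      ]
 [ 0.54352112 -0.12645787  0.084     ]
 [ 0.54352112 -0.12645787  0.094     ]] [[252.29064501 182.47441474]
 [252.26378831 178.59766987]
 [252.24450602 175.80559439]] [[237.92643553 188.82303958]
 [237.65066191 188.56509434]
 [237.45035873 188.37773947]]
```

View pics/s5.png

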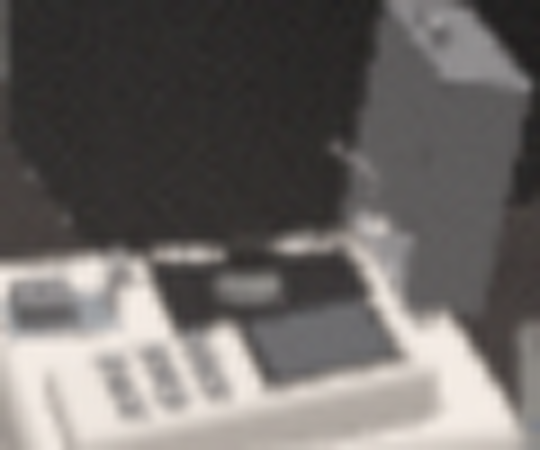

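The lid stays fully open: 1.75 rad fits best in both views, with the finger well away. The vial shows at side px (252,180) and top px (238,188), matching its expected position.

Call:
move_arm --pt "4 -0.6 0 0 0 0" --pt "4 -0.6 -1 0 0 0" --pt "3.6 -0.5 -1 0 0 0" --pt "0 0 -1.5 0 0 0" --pt "0 0 -1.5 0 0 0" --pt "0 0 0 0 0 0" --pt "0 0 0 0 0 0"

```text
clock: 10.15
position: [0.5496, -0.1278, 0.0986]
ee_rot: [-0.234, -3.132, 0.001]
force: [-0.2, 0.4, 0.2]
width: 0.007
```

Call:
move_arm --pt "-0.6 0.1 0 0 0 0" --pt "0 0 -0.6 0 0 0" --pt "0 0 -0.6 0 0 0" --pt "0 0 0 0 0 0"

```text
clock: 10.55
position: [0.543, -0.1264, 0.0861]
ee_rot: [-0.234, -3.132, -0.0]
force: [0.5, -0.8, 1.0]
width: 0.004
```

Call:
move_arm --pt "0 0 -0.2 0 0 0" --pt "0 0 -0.2 0 0 0" --pt "0 0 -0.2 0 0 0" --pt "0 0 0 0 0 0"

```text
clock: 10.95
position: [0.5433, -0.1266, 0.0805]
ee_rot: [-0.234, -3.133, -0.0]
force: [0.3, -0.2, 0.2]
width: 0.006
```

Call:
move_arm --pt "0 0 -0.2 0 0 0" --pt "0 0 -0.2 0 0 0" --pt "0 0 0 0 0 0"

```text
clock: 11.25
position: [0.5434, -0.1266, 0.0766]
ee_rot: [0.234, 3.133, 0.0]
force: [0.2, 0.2, 0.2]
width: 0.006
```

Call:
move_arm --pt "0 0 -0.2 0 0 0" --pt "0 0 0 0 0 0"

```text
clock: 11.45
position: [0.5434, -0.1266, 0.0746]
ee_rot: [0.234, 3.133, 0.0]
force: [0.0, 0.6, -0.0]
width: 0.005
```

Call:
move_arm --pt "0 0 -0.2 0 0 0" --pt "0 0 0 0 0 0"

```text
clock: 11.65
position: [0.5434, -0.1266, 0.0725]
ee_rot: [-0.234, -3.133, 0.0]
force: [-0.1, -0.7, -0.3]
width: 0.003
```

Call:
move_arm --pt "0 0 -0.2 0 0 0" --pt "0 0 0 0 0 0"

```text
clock: 11.85
position: [0.5436, -0.1267, 0.0717]
ee_rot: [0.234, 3.132, 0.001]
force: [-3.8, 1.0, 14.6]
width: 0.008
```

Hard contact: 14.6 N with the tip at about 84.5 mm, which is the vial's home height. I'll back off and compare the vial with the earlier picture.

Call:
move_arm --pt "0 0 0.5 0 0 0" --pt "0 0 2 0 0 0" --pt "0 0 3 0 0 0" --pt "-4 0.6 2 0 0 0" --pt "-4 0.6 0 0 0 0" --pt "-3.0 0.5 0 0 0 0" --pt "0 0 0 0 0 0"

```text
clock: 12.55
position: [0.4291, -0.1089, 0.1455]
ee_rot: [-0.235, -3.13, -0.003]
force: [0.8, 0.7, -0.7]
width: 0.004
```

```bash
python3 - <<'E'
from h import *
s=monitor.observe();print(s['position'],s['force'])
b=imaging.get_image('side');a=imaging.get_image('top')
for o in outline_of('side','lid')[:1]: print(o['p'],o['rect'],lidfit(b,o['mask'].astype(np.uint8)))
for o in outline_of('side','vial')[:2]: ys,xs=np.nonzero(o['mask']);print('vial',o['p'],o['rect'],xs.mean(),ys.mean())
o=cv2.imread('pics/s5.png')
i=cv2.resize(b['color'][150:200,225:285,::-1],None,fx=9,fy=9,interpolation=cv2.INTER_CUBIC)
cv2.imwrite('pics/s6.png',i)
g=lambda x:x.mean(2)[4::9,4::9].astype(int)[22:37,20:36]
print(g(o));print(g(i))
E
```

```text
[ 0.42911282 -0.10890201  0.14546563] [ 0.7754216   0.7233363  -0.68794709]
0.96 [261.4, 150.5, 22.3, 34.8] [(np.float64(0.8438538205980066), np.float64(1.75)), (np.float64(0.8322259136212624), np.float64(1.7)), (np.float64(0.7785123966942149), np.float64(1.65))]
[[ 47  50  49  52  50  50  50  49  49  47  48  47  46  48  47  47]
 [ 49  49  48  48  51  48  50  49  48  45  46  49  47  46  48  50]
 [ 50  49  49  49  51  49  51  51  51  51  50  45  49  51  50  48]
 [ 54  50  49  49  50  52  54  52  53  54  50  58  67  77  82  71]
 [ 61  64  61  59  54  55  62  63  63  66  82 108 134 139 134 115]
 [115 130 124 104  92  66  62  61  64  76 109 153 178 172 147 140]
 [159 179 171 145 128  68  49  52  49  54  65  81  92  89  77  76]
 [ 85  93  90  79  73  62  53  55  55  59  62  58  57  54  57  55]
 [ 59  56  59  64  83  93  90  90  92  97  92  64  57  56  56  57]
 [ 59  57  58  74 108 128 128 132 136 137 126  77  57  56  57  57]
 [ 59  57  55  69  98 114 122 124 130 126 112  76  59  56  58  58]
 [ 58  57  55  61  77  90 101 101 104  98  85  77  59  64  65  68]
 [ 60  60  56  60  65  65  65  6
[... 475 characters left out ...]
 113 126 114 133 138 134 116]
 [115 129 126 106 100 100 107 129 145 158 174 159 178 173 148 140]
 [159 178 172 144 139 131 107 100  84  84  90  86  92  89  77  76]
 [ 87  93  90  78  78  75  71  66  60  58  58  56  58  58  56  55]
 [ 57  58  57  59  55  54  57  55  51  54  53  57  58  57  57  57]
 [ 57  58  57  58  54  53  51  53  52  56  56  55  57  57  58  57]
 [ 61  59  55  56  61  69  68  66  75  81  70  60  56  58  56  60]
 [ 60  58  56  57  63  78  84  85  97 107  75  66  57  60  66  68]
 [ 60  57  58  58  61  64  61  62  68  70  67  68  75  82  88  90]
 [ 60  64  65  79 102 105  79  66  77  83  88  92 105 107 107 108]
 [ 89 100 105 140 177 175 125  86 102 106 107 105 109 109 110 109]]
```

View pics/s6.png

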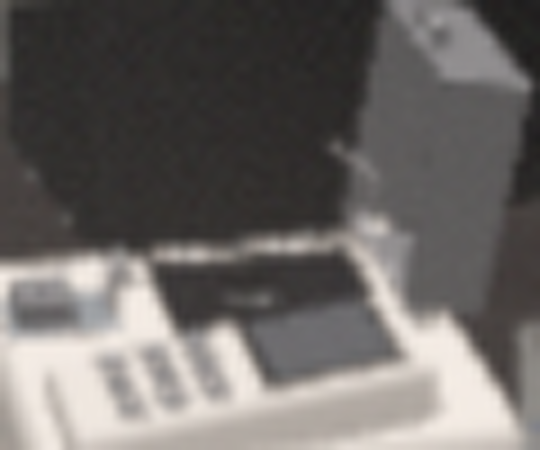

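The vial dropped about 3 px, roughly 10 mm: the glass patch at crop (248,287) is nearly gone, so it is home. The lid is still open. Next I go over the lid and behind it.

Call:
move_arm --pt "0 0 4.4 0 0 0" --pt "4.5 -0.7 0.4 0 0 0" --pt "4.5 -0.7 0 0 0 0" --pt "4.5 -0.7 0 0 0 0" --pt "4.5 -0.7 0 0 0 0" --pt "4.8 -0.8 0 0 0 0" --pt "0 0 0 0 0 0" --pt "0 0 0 0 0 0"

```text
clock: 13.55
position: [0.6623, -0.146, 0.1918]
ee_rot: [-0.233, -3.131, 0.002]
force: [-1.1, -0.1, -0.0]
width: 0.006
```

Call:
move_arm --pt "0 0 -2.5 0 0 0" --pt "0 0 -2.5 0 0 0" --pt "0 0 -1.5 0 0 0" --pt "0 0 0 0 0 0"

```text
clock: 13.95
position: [0.6595, -0.145, 0.1268]
ee_rot: [-0.234, -3.129, -0.001]
force: [-0.5, 0.2, 0.5]
width: 0.005
```

Call:
move_arm --pt "-1.0 0.2 0 0 0 0" --pt "-0.8 0.1 0 0 0 0" --pt "-0.8 0.1 0 0 0 0" --pt "-0.8 0.1 0 0 0 0" --pt "-0.8 0.1 0 0 0 0" --pt "0 0 0 0 0 0"

```text
clock: 14.55
position: [0.6182, -0.1395, 0.1291]
ee_rot: [-0.234, -3.132, -0.001]
force: [-0.1, -0.6, -0.6]
width: 0.005
```

```bash
python3 - <<'E'
from h import *
s=monitor.observe();print(s['position'],s['force'])
b=imaging.get_image('side')
for o in outline_of('side','lid')[:1]: print(o['p'],o['rect'],lidfit(b,o['mask'].astype(np.uint8)))
E
```

```text
[ 0.61818267 -0.13952753  0.12909084] [-0.13490083 -0.59306947 -0.62611438]
0.76 [258.8, 151.0, 18.4, 34.1] [(np.float64(0.854043392504931), np.float64(1.35)), (np.float64(0.8391472868217055), np.float64(1.4)), (np.float64(0.783203125), np.float64(1.3))]
```

Call:
move_arm --pt "-0.8 0.1 0 0 0 0" --pt "-0.8 0.1 0 0 0 0" --pt "-0.8 0.1 0 0 0 0" --pt "-0.8 0.1 0 0 0 0" --pt "-0.6 0.1 0 0 0 0" --pt "0 0 0 0 0 0" --pt "0 0 0 0 0 0" --pt "0 0 0 0 0 0"

```text
clock: 15.45
position: [0.5817, -0.1346, 0.1288]
ee_rot: [0.234, 3.133, 0.0]
force: [0.9, 0.5, 0.4]
width: 0.004
```

```bash
python3 - <<'E'
from h import *
s=monitor.observe();print(s['position'],s['force'])
b=imaging.get_image('side')
for o in outline_of('side','lid')[:1]: print(o['p'],o['rect'],lidfit(b,o['mask'].astype(np.uint8)))
E
```

```text
[ 0.58170785 -0.13456423  0.12875581] [0.88418187 0.50645146 0.38833234]
0.79 [244.1, 155.0, 29.6, 26.8] [(np.float64(0.8558052434456929), np.float64(0.65)), (np.float64(0.8404452690166976), np.float64(0.7)), (np.float64(0.8118081180811808), np.float64(0.6))]
```

The lid sank to its 0.7 rad rest. Now I go above its front and press down along the arc.

Call:
move_arm --pt "0 0 2.5 0 0 0" --pt "-2.1 0.3 0 0 0 0" --pt "0 0 -1.0 0 0 0" --pt "-0.4 0.1 -0.6 0 0 0" --pt "0 0 0 0 0 0"

```text
clock: 16.05
position: [0.5556, -0.1302, 0.1363]
ee_rot: [-0.233, -3.131, -0.0]
force: [0.0, 0.6, 0.8]
width: 0.009
```

Call:
move_arm --pt "-0.4 0.1 -0.4 0 0 0" --pt "-0.5 0.1 -0.4 0 0 0" --pt "-0.4 0 -0.5 0 0 0" --pt "-0.4 0.1 -0.5 0 0 0" --pt "-0.4 0.1 -0.5 0 0 0" --pt "0 0 0 0 0 0"

```text
clock: 16.65
position: [0.5344, -0.1264, 0.114]
ee_rot: [-0.234, -3.131, -0.0]
force: [-0.1, 0.1, 1.0]
width: 0.002
```

```bash
python3 - <<'E'
from h import *
s=monitor.observe();print(s['position'],s['force'])
b=imaging.get_image('side')
for o in outline_of('side','lid')[:1]: print(o['p'],o['rect'],lidfit(b,o['mask'].astype(np.uint8)))
E
```

```text
[ 0.53436797 -0.12640087  0.11397269] [-0.14959818  0.11305707  1.04799856]
0.61 [241.5, 161.6, 30.1, 21.5] [(np.float64(0.8500823723228995), np.float64(0.25)), (np.float64(0.8452579034941764), np.float64(0.3)), (np.float64(0.821256038647343), np.float64(0.2))]
```

Call:
move_arm --pt "-0.4 0.1 -0.5 0 0 0" --pt "-0.3 0.1 -0.5 0 0 0" --pt "-0.3 0 -0.5 0 0 0" --pt "-0.2 0 -0.5 0 0 0" --pt "0 0 0 0 0 0"

```text
clock: 17.25
position: [0.5226, -0.1243, 0.0941]
ee_rot: [-0.234, -3.132, -0.001]
force: [-0.5, -0.0, -0.0]
width: 0.006
```

Call:
move_arm --pt "0 0 -0.2 0 0 0" --pt "0 0 -0.2 0 0 0" --pt "0 0 0 0 0 0"

```text
clock: 17.55
position: [0.5231, -0.1246, 0.0912]
ee_rot: [-0.234, -3.132, -0.001]
force: [-3.8, 1.7, 9.5]
width: 0.007
```

Call:
move_arm --pt "0 0 -0.1 0 0 0" --pt "0 0 0 0 0 0"

```text
clock: 17.75
position: [0.5231, -0.1247, 0.0909]
ee_rot: [-0.234, -3.133, -0.001]
force: [-7.4, 1.3, 20.6]
width: 0.009
```

Call:
move_arm --pt "0 0 0.5 0 0 0" --pt "0 0 3 0 0 0" --pt "-3 0.4 4 0 0 0" --pt "-4 0.6 2 0 0 0" --pt "-4 0.6 0 0 0 0" --pt "-3 1.5 0 0 0 0" --pt "0 0 0 0 0 0" --pt "0 0 0 0 0 0"

```text
clock: 18.55
position: [0.3835, -0.0933, 0.1849]
ee_rot: [0.232, 3.132, 0.001]
force: [0.7, 1.1, 0.3]
width: 0.003
```

```bash
python3 - <<'E'
from h import *
s=monitor.observe();print(s['clock'],s['position'],s['force'])
b=imaging.get_image('side');a=imaging.get_image('top')
for c,im in(('side',b),('top',a)):
  for n in('lid','spare_vial','cylinder','jar','amber_jar'):
    for o in outline_of(c,n)[:1]: print(c,n,round(o['p'],2),o['rect'],lidfit(im,o['mask'].astype(np.uint8)) if n=='lid' else '')
cv2.imwrite('pics/s7.png',cv2.resize(b['color'][140:290,180:330,::-1],None,fx=4,fy=4,interpolation=cv2.INTER_CUBIC))
E
```

```text
18.55 [ 0.38354323 -0.0933043   0.18489387] [0.70450183 1.06749357 0.32405742]
side lid 0.75 [236.6, 166.6, 32.8, 21.7] [(np.float64(0.7464342313787639), np.float64(0.05)), (np.float64(0.7317829457364341), np.float64(0.0)), (np.float64(0.7265625), np.float64(0.1))]
side spare_vial 0.68 [275.6, 188.6, 19.9, 43.6] 
side cylinder 0.58 [277.5, 187.9, 14.8, 46.3] 
side jar 0.83 [202.0, 149.7, 16.1, 34.7] 
side amber_jar 0.86 [291.7, 222.7, 20.9, 47.7] 
top lid 0.91 [221.9, 167.4, 35.2, 39.5] [(np.float64(0.909683426443203), np.float64(0.05)), (np.float64(0.9089219330855018), np.float64(0.0)), (np.float64(0.8785971223021583), np.float64(0.15))]
top spare_vial 0.53 [295.1, 199.9, 11.9, 6.6] 
top cylinder 0.72 [299.0, 171.9, 17.3, 15.6] 
top jar 0.75 [160.3, 212.6, 24.0, 19.8] 
top amber_jar 0.76 [355.5, 185.0, 26.5, 13.9]
```

View pics/s7.png

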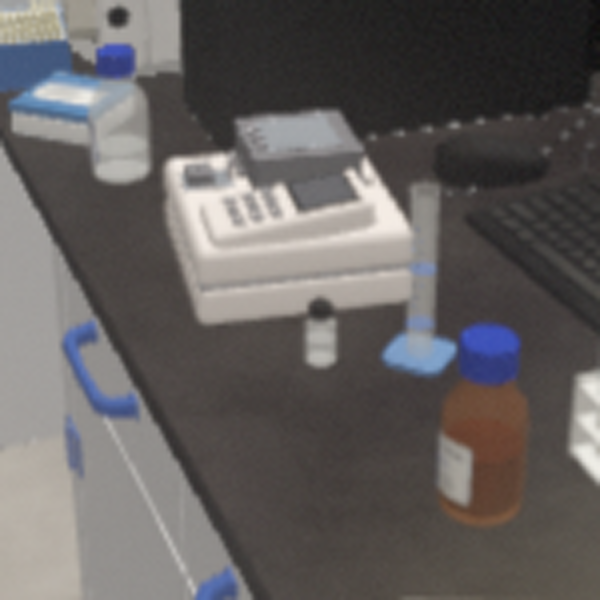

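The view matches the first side picture: the lid is flat and shut 0.7 s after release, the tab is up, and the bystanders are in place. I'll compare against the first picture numerically, then hand in.

```bash
python3 - <<'E'
from h import *
d=cv2.absdiff(cv2.imread('pics/s7.png'),cv2.imread('pics/sidec.png'));d=cv2.GaussianBlur(d,(9,9),2).max(2)
print('max diff',d.max(),np.argwhere(d>25)[:5].tolist(),'lid region',d[100:200,220:380].max())
print(monitor.observe()['clock'],monitor.observe()['force']);print(workorder.sign_off())
E
```

```text
max diff 108 [[0, 66], [0, 67], [0, 68], [0, 69], [0, 70]] lid region 14
19.15 [ 0.06615372 -0.16202855  0.1719415 ]
the job is handed in; nothing more can be done
None
```

The job is done and handed in at 19.15 s of the 58 s allowed. I pressed the tab until the lid sprang up, then pushed the lid back to its stop. I pressed the vial down to its hard stop, tipped the lid forward and pressed it shut.

**What the checks showed:**
- **Lid open:** It stayed at about 1.75 rad in both views with the finger clear.
- **Vial:** It dropped about 3 pixels, roughly 10 mm. The finger then met a hard stop of about 15 N at the home height of 84 mm.
- **Lid shut:** I pressed to about 20 N. It stayed down after release, and the lid area of the last side picture matches the starting one within image noise.
- **Bystanders:** The last side picture shows the spare vial, cylinder and both jars standing where they were. Elsewhere it differed from the first by up to 108 grey levels. I did not trace that; the few differing pixels I listed lie on the top edge, by the background binders.

**What disagreed:**
- **Fingertip height:** The closed fingertips really stood about 32 mm higher than the reported pose and the 19 mm tip offset imply. I found this in the side view, confirmed it by touching the tab, and corrected for it.
- **Vial force:** The expected 3 N while the vial slid never showed in the readings taken between steps.
- **Latch force:** The lid's closing spring hardly showed (1 N or less) and I saw no distinct latch snap. That it latched rests on the lid staying down.

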